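Lock the blue pressure vessel with the pin spanner

TASK

Take the orange-handled pin spanner off its rest and set both its prongs fully down into the two holes of the lock ring on the blue vessel, then turn the ring clockwise (seen from above) with the spanner until the red pointer on the ring meets the green mark on the vessel. Let go and leave the spanner standing in the ring; leave the ring of the white vessel as it is.

Things in the scene. Friction and masses are not known exactly. Their poses are not given: they have to be found in the camera images.
- spanner: Pin spanner, 0.35 kg, upright on a fixed black rest 34 mm high. Dark steel bar 100 x 30 x 12 mm (long in x); two prongs below it at x = +-36 mm, 14 mm thick, 20 mm long, last 7 mm tapering to 6 mm. Orange grip, 26 (x) by 20 (y) mm, 12 to 76 mm above the origin. Origin: centre of the bar's underside; z up. Half turn symmetric. Prongs straddle the rest (44 mm in x): lift straight up.
- blue_ring_top (a point): Centre of the flat top of the blue vessel's steel lock ring, 117 mm above the table; turns with the ring, z up. Ring 120 mm across, 22 mm thick, with two 27 mm through holes at x = +-36 mm of this frame. Prongs fully in: the spanner's bar lies flat on this face. Red pointer stripe at +y, at the rim. The vessel is fixed, 140 mm across.
- blue_ring (a joint): Blue vessel's ring angle (rad), growing clockwise from above; stops at 0 and 1.5. At 1.10 the red pointer meets the green mark on the vessel's flange. Starts at 0.05 to 0.4; turns stiffly (about 0.2 N m), stays where left. A prong has 6.5 mm of play around it in its hole: from centred, the spanner turns about 0.18 rad before the ring follows.
- white_ring_pointer (a point): Point on the red pointer stripe, 55 mm from the axis, on the same kind of lock ring on the white vessel (same size and height). Not to be turned.
Things that resemble listed ones, but are neither listed nor needed, are in the scene too. What is shaped like the spanner but purple or yellow is not meant.

How it is judged:
On the way, in this order (a step that is already met when the one before it is completed fails the run):
1. both prongs are fully in the holes of the blue vessel's ring, before it is turned (horizontal distance between spanner and blue_ring_top below 0.015 m and z of spanner in the frame of blue_ring_top between -0.008 and 0.008 m and angle between spanner's own z axis and vertical below 0.18 rad and angle between the x axis of spanner and the x axis of blue_ring_top, either way round below 0.35 rad and value of joint blue_ring below 0.65 rad), for 0.2 s.
2. the ring has been turned to the mark with the prongs in its holes (horizontal distance between spanner and blue_ring_top below 0.015 m and z of spanner in the frame of blue_ring_top between -0.008 and 0.008 m and angle between spanner's own z axis and vertical below 0.18 rad and angle between the x axis of spanner and the x axis of blue_ring_top, either way round below 0.35 rad and value of joint blue_ring between 0.9 and 1.3 rad), for 0.2 s.
At the end, for the whole second after the job is handed in: The blue ring reads 0.9 to 1.3 rad (pointer within about 11 degrees of the mark); the spanner stands in it released and at rest: tilt under 10 degrees, centred within 15 mm, bar underside within 8 mm of the ring top, bar within 20 degrees of the hole line (all of step 2 and linear speed of spanner below 0.02 m/s and contact force between the fingers and spanner below 0.1 N); the robot touches nothing.
It fails at once if the blue vessel's ring is turned (beyond 0.65 rad) without both prongs in its holes (value of joint blue_ring above 0.65 rad and not (horizontal distance between spanner and blue_ring_top below 0.015 m and z of spanner in the frame of blue_ring_top between -0.008 and 0.008 m and angle between spanner's own z axis and vertical below 0.18 rad and angle between the x axis of spanner and the x axis of blue_ring_top, either way round below 0.35 rad)).
It fails at once if the ring of the white vessel is turned (its pointer moves more than 12 mm) (distance of white_ring_pointer from where it was at the start of the episode above 0.012 m).
It also fails if it takes over 48 s, if anything falls off the work surface, if the arm or the gripper's body presses on something with over 40 N, if the wrist force passes 120 N, or if a joint passes its speed limit or range.

ROBOT

A 7-joint arm with a two-finger parallel gripper is mounted at the origin on the work surface. World frame = base frame: x ahead of the robot, y to its left, z up, the work surface at z = 0. Lengths are in m, angles in rad, forces in N, time in s.
With the tool pointing down it reaches from about 0.4 to 0.85 m from the base axis. Payload 10.4 kg.
Tool frame: the origin (TCP) lies midway between the tips of the shut fingers; the grasp point (between the pads) lies 19 mm behind it; z points along the fingers, y is the line along which they close (so a half turn about z gives the same grasp; the last joint's range is limited). The gripper opens to 87 mm and grips with 3 to 60 N. Pads are 19 mm wide; open, the fingers measure 117 mm over their backs; the gripper's body (75 mm by 190 mm) begins 51 mm behind the grasp point.
Start: joints at [-1.186, 0.332, -0.065, 1.46, 0.022, 1.35, -0.088], TCP at [0.248, 0.574, 0.223] pointing down, gripper open.
Joint ranges: [-2.6, 2.6], [-0.5, 2.12], [-1.47, 1.34], [0.16, 2.42], [-1.27, 4.41], [0.06, 2.06], [-2.6, 2.6]. Speed limits (rad/s): [2.22, 2.22, 2.79, 2.79, 3.14, 3.14, 3.14].

INTERFACE

Orientations are given as a rotation vector (axis times angle).
In Python, from station import * gives the robot as it stands.
- The arm moves only by the tool drive_tool, never from a script. Its argument "commands" is a list of rows, each a list of 2 entries, a list of its own where there are three numbers: the shift along the world's x, y, z in units of 0.04 m (1.0 is 0.04 m), then the turn, a rotation vector about the world's x, y, z in units of 0.08 rad (1.0 is 0.08 rad). A call has 1 to 20 rows; each row shifts and turns the commanded pose from where the row before left it; what a row does not reach is not made up. A row lasts 1/12 s, in which the tool goes at most 41.7 mm and 7.16 degrees, less where a joint would pass 70% of its speed; a pose out of reach is approached as far as the arm can. A call with a number of a shift or a turn outside -1 to 1 is refused whole. A call with a gripper value outside its range is refused whole. "jaw" is the opening, from 0 (shut) to 1 (fully open), set as the call begins (left out, the last holds). The fingers move at their own pace and stop on an object; the grip force is fixed at half the most. Time passes only in rows, so rows that do not move let the fingers close. It gives the time, the measured TCP pose, the force, the opening and the grip force at its end, in the units of the state.
- get_obs(): the state, without advancing time (a new reading comes with each control period).
- snapshot(name): name is "scene" or "top"; returns the picture (400x640x3 uint8, red, green, blue); there is no depth.
- camera_info(name): a dict with "vertical_fov" (degrees; the focal length in pixels is half the picture's height over the tangent of half this angle, whatever the lens; pixels are square), "cx", "cy" (the principal point, pixels), "R" (3x3) and "t" (3): a world point X has camera coordinates R X + t. Camera axes: x right, y down, z forward; pixel columns grow to the right and rows downward; lengths in m; the calibration is good to about 2 mm. A picture is of the moment at which its call begins. camera_info takes no time and is no camera call.
- finish_job(): hands the job in; it is judged then, once.
The state is a dict: "t": time; "joint_positions": joint angles; "joint_velocities": joint speeds; "joint_efforts": joint torques, N m; "tcp_pos": TCP position; "eef_rot": TCP orientation; "ft_force": force on the tool from outside, world axes, zero at the start; "ft_torque": the same for the moment, N m; "width": opening from 0.0 (shut) to 1.0 (fully open); "gripper_force": force on a finger pad.
Only numpy, scipy, OpenCV 4.12 (cv2) and the standard library are available. Lean on these libraries where they do the work, as an engineer would, in place of code of your own. Each camera call takes 0.05 s, during which the arm holds its last target. There are 200 camera calls.

## Working session

There is one attempt and no reset: what is moved stays moved. The work goes in short steps, Python scripts to look and compute and a tool call to move; the robot and the scene stay as the last step left them, time stands still between calls to the robot, and variables do not carry over. Pictures are saved under pics/ and viewed, at most 10 in all, crops included, and the job is handed in when it is done.

Besides the shell and the picture viewer there is one more tool, called after "Call:" as name([rows], argument=value, ...), one row to a line, values as JSON. drive_tool: Moves the arm, as the interface text tells. Shifts and turns lie within -1 to 1; 1 stands for 0.04 m of shift or 0.08 rad of turn. Its arguments: {"type":"object","properties":{"commands":{"type":"array","items":{"type":"array"}},"jaw":{"type":"number"}},"required":["commands"]}

```bash
mkdir -p pics; python3 - <<'E'
from station import *
import cv2
for n in("scene","top"):
    p=snapshot(n); cv2.imwrite(f"pics/{n}0.png",p[:,:,::-1]); print(n,camera_info(n))
o=get_obs();print(o["t"],o["tcp_pos"],o["eef_rot"],o["width"])
E
```

```text
scene {'vertical_fov': 55.47319157221899, 'cx': 314.1875453749201, 'cy': 201.63692409793094, 'R': array([[ 0.66938008,  0.74282118, -0.01212467],
       [ 0.58200394, -0.53446613, -0.61287631],
       [-0.46173773,  0.40319058, -0.79008583]]), 't': array([-0.28939401, -0.23752192,  1.18626942])}
top {'vertical_fov': 42.56706028930202, 'cx': 319.55538376188827, 'cy': 200.24597004284482, 'R': array([[ 0.02944955, -0.9993156 ,  0.02238423],
       [-0.99128936, -0.03207427, -0.12773663],
       [ 0.12836716, -0.01842747, -0.9915555 ]]), 't': array([-0.08009303,  0.52089044,  1.13967091])}
0.1 [0.24776152 0.57341625 0.22183919] [-6.36140954e-01 -3.07633510e+00  1.99602254e-03] 1.0012464675071715
```

View pics/scene0.png

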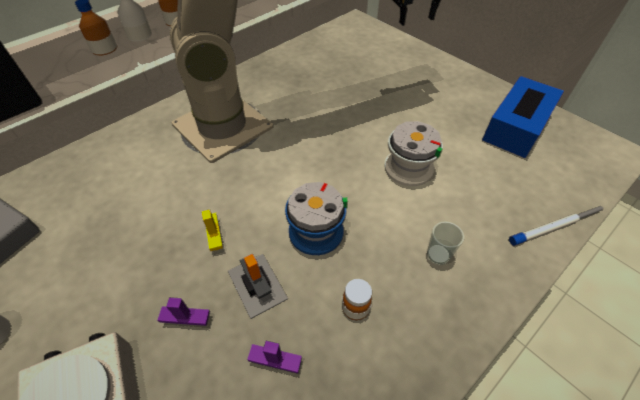

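View pics/top0.png

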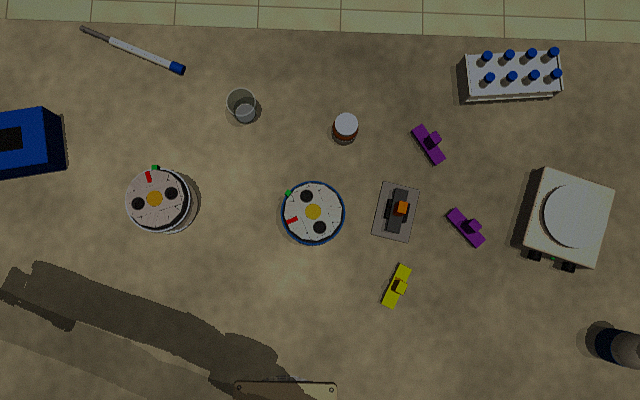

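The candidates in the top view are the orange spanner on its rest (400,208), purple ones at (430,143) and (467,227), and a yellow one at (397,285). I pick the orange one. The blue vessel's ring is at (312,212) and the white vessel's is at (155,198). Next I'll check a close crop.

```bash
python3 - <<'E'
import cv2
a=cv2.imread("pics/top0.png")[170:250,270:430]
cv2.imwrite("pics/c1.png",cv2.resize(a,None,fx=5,fy=5,interpolation=cv2.INTER_CUBIC))
E
```

```text
(no output)
```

View pics/c1.png

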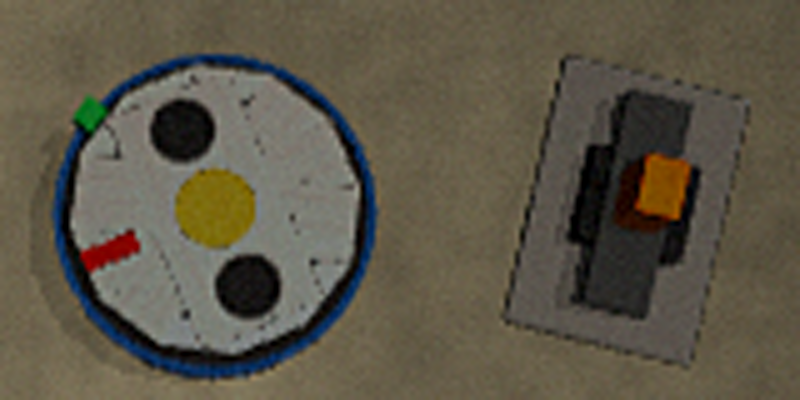

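The crop shows the ring centre at (215,208), its holes at (182,130) and (248,287), and the red pointer at (110,251). The green mark is at (90,115). The orange grip's top is centred at (664,187), and the bar's corners are near (622,92), (692,103), (648,318) and (578,304). The choice is confirmed.

```bash
cat >h.py <<'E'
from station import *
import numpy as np
from scipy.spatial.transform import Rotation as Ro
def ray(n,u,v,z):
    c=camera_info(n); f=200/np.tan(np.radians(c["vertical_fov"]/2))
    d=c["R"].T@np.array([(u-c["cx"])/f,(v-c["cy"])/f,1]); o=-c["R"].T@c["t"]
    return o+d*(z-o[2])/d[2]
def pix(n,X):
    c=camera_info(n); f=200/np.tan(np.radians(c["vertical_fov"]/2)); q=c["R"]@np.array(X)+c["t"]
    return q[:2]/q[2]*f+[c["cx"],c["cy"]]
E
python3 - <<'E'
from h import *
np.set_printoptions(precision=4,suppress=True)
g=lambda x,y,z: ray("top",(x+.5)/5-.5+270,(y+.5)/5-.5+170,z)
h1,h2,c,p=g(182,130,.117),g(248,287,.117),g(215,208,.117),g(110,251,.117)
print("ring",h1,h2,(h1+h2)/2,c,p,np.linalg.norm(h1-h2),"ang",np.degrees(np.arctan2(*(h2-h1)[[1,0]])), "ptr",np.degrees(np.arctan2(*(p-c)[[1,0]])))
m=g(90,115,.11)-c; print("mark",np.degrees(np.arctan2(m[1],m[0])))
b=[g(*q,.046) for q in((622,92),(692,103),(648,318),(578,304))]
print("bar",np.mean(b,0),np.linalg.norm(b[0]-b[3]),np.linalg.norm(b[0]-b[1]),[np.degrees(np.arctan2(*d[[1,0]])) for d in (b[0]-b[3],b[1]-b[2],b[0]-b[1])])
t=[g(*q,.110) for q in((647,152),(692,160),(682,220),(636,213))]
print("grip",np.mean(t,0),np.linalg.norm(t[0]-t[3]),np.linalg.norm(t[0]-t[1]),np.degrees(np.arctan2(*(t[0]-t[3])[[1,0]])))
o=get_obs();print(Ro.from_rotvec(o["eef_rot"]).as_matrix(),o["tcp_pos"],pix("scene",np.mean(t,0)),pix("scene",c))
E
```

```text
ring [ 0.5214 -0.0333  0.117 ] [ 0.4555 -0.0634  0.117 ] [ 0.4885 -0.0483  0.117 ] [ 0.4886 -0.0484  0.117 ] [ 0.4689 -0.0046  0.117 ] 0.07245070736170015 ang -155.5186933323212 ptr 114.20160632793885
mark 54.46589284687853
bar [ 0.5042 -0.239   0.046 ] 0.09909711252620637 0.03229779258910125 [np.float64(-10.957514328082269), np.float64(-11.005403627725398), np.float64(82.8544502202175)]
grip [ 0.5048 -0.2405  0.11  ] 0.0268432690045625 0.01961192648786096 -9.58010560210482
[[-0.918   0.3966 -0.0004]
 [ 0.3966  0.918  -0.0012]
 [-0.0001 -0.0013 -1.    ]] [0.2478 0.5734 0.2218] [249.1887 259.6897] [314.3092 202.074 ]
```

Call:
drive_tool([
  [[0.31,-0.67,0],[0,0,0.2]],
  [[0.31,-0.67,0],[0,0,0.2]],
  [[0.31,-0.67,0],[0,0,0.2]],
  [[0.31,-0.67,0],[0,0,0.2]],
  [[0.31,-0.67,0],[0,0,0.2]],
  [[0.31,-0.67,0],[0,0,0.2]],
  [[0.31,-0.67,0],[0,0,0.2]],
  [[0.31,-0.67,0],[0,0,0.2]],
  [[0.31,-0.67,0],[0,0,0.2]],
  [[0.31,-0.67,0],[0,0,0.2]],
  [[0.31,-0.67,0],[0,0,0.2]],
  [[0.31,-0.67,0],[0,0,0.2]],
  [[0.31,-0.67,0],[0,0,0.2]],
  [[0.31,-0.67,0],[0,0,0.2]],
], jaw=1)

```text
t: 1.27
tcp_pos: [0.4217, 0.1971, 0.2224]
eef_rot: [-0.287, -3.128, -0.0]
ft_force: [0.4, -0.3, -0.1]
width: 1.0
gripper_force: 0.0
```

Call:
drive_tool([
  [[0.13,-0.68,0],[0,0,0]],
  [[0.13,-0.68,0],[0,0,0]],
  [[0.13,-0.68,0],[0,0,0]],
  [[0.13,-0.68,0],[0,0,0]],
  [[0.13,-0.68,0],[0,0,0]],
  [[0.13,-0.68,0],[0,0,0]],
  [[0.13,-0.68,0],[0,0,0]],
  [[0.13,-0.68,0],[0,0,0]],
  [[0.13,-0.68,0],[0,0,0]],
  [[0.13,-0.68,0],[0,0,0]],
  [[0.13,-0.68,0],[0,0,0]],
  [[0.13,-0.68,0],[0,0,0]],
  [[0.13,-0.68,0],[0,0,0]],
  [[0.13,-0.68,0],[0,0,0]],
  [[0.13,-0.68,0],[0,0,0]],
  [[0.13,-0.68,0],[0,0,0]],
  [[0,0,0],[0,0,0]],
  [[0,0,0],[0,0,0]],
])

```text
t: 2.77
tcp_pos: [0.5041, -0.2382, 0.2221]
eef_rot: [-0.293, -3.127, 0.001]
ft_force: [0.5, 0.1, 0.5]
width: 1.004
gripper_force: 0.0
```

```bash
cat >>h.py <<'E'
np.set_printoptions(precision=4,suppress=True)
def st():
    o=get_obs(); M=Ro.from_rotvec(o["eef_rot"]).as_matrix()
    print("t",o["t"],"tcp",o["tcp_pos"],"yaw_y",np.degrees(np.arctan2(M[1,1],M[0,1])),"z",M[:,2],"q",o["joint_positions"],"F",o["ft_force"],"T",o["ft_torque"],"w",o["width"],"g",o["gripper_force"])
E
python3 -c "
from h import *
st()"
```

```text
t 2.7667 tcp [ 0.5041 -0.2382  0.2221] yaw_y 79.29412345487125 z [-0.0013 -0.0007 -1.    ] q [-0.2542  0.2072  0.7089  1.6759 -0.1378  1.3107  1.8638] F [0.4699 0.1467 0.4996] T [ 0.0394  0.0274 -0.0087] w 1.0036434314973017 g 0.0
```

Call:
drive_tool([
  [[0,-0.03,-0.4],[0,0,0]],
  [[0,0,-0.4],[0,0,0]],
  [[0,0,-0.4],[0,0,0]],
  [[0,0,-0.4],[0,0,0]],
  [[0,0,-0.4],[0,0,0]],
  [[0,0,-0.4],[0,0,0]],
  [[0,0,-0.4],[0,0,0]],
  [[0,0,-0.4],[0,0,0]],
  [[0,0,-0.4],[0,0,0]],
  [[0,0,-0.2],[0,0,0]],
  [[0,0,0],[0,0,0]],
  [[0,0,0],[0,0,0]],
])

```text
t: 3.77
tcp_pos: [0.5047, -0.2372, 0.0708]
eef_rot: [-0.287, -3.128, -0.001]
ft_force: [0.1, 0.1, 0.1]
width: 0.999
gripper_force: 0.0
```

Call:
drive_tool([
  [[0,0,0],[0,0,0]],
  [[0,0,0],[0,0,0]],
  [[0,0,0],[0,0,0]],
  [[0,0,0],[0,0,0]],
  [[0,0,0],[0,0,0]],
  [[0,0,0],[0,0,0]],
  [[0,0,0],[0,0,0]],
  [[0,0,0],[0,0,0]],
  [[0,0,0],[0,0,0]],
  [[0,0,0],[0,0,0]],
  [[0,0,0],[0,0,0]],
  [[0,0,0],[0,0,0]],
], jaw=0)

```text
t: 4.77
tcp_pos: [0.5046, -0.2382, 0.0706]
eef_rot: [0.289, 3.128, -0.001]
ft_force: [0.7, -1.4, -0.1]
width: 0.227
gripper_force: 30.0
```

```bash
python3 -c "
from h import *
import cv2
st()
a=snapshot('scene')[190:330,180:380]
cv2.imwrite('pics/c2.png',cv2.resize(a[:,:,::-1],None,fx=4,fy=4,interpolation=cv2.INTER_CUBIC))"
```

```text
t 4.7667 tcp [ 0.5046 -0.2382  0.0706] yaw_y 79.4544677211387 z [ 0.0001 -0.0003 -1.    ] q [-0.1915  0.3746  0.6589  1.8412 -0.2665  1.015   1.9627] F [ 0.6746 -1.3501 -0.0861] T [-0.3063  0.0261 -0.051 ] w 0.2270315149056355 g 30.000307336449623
```

View pics/c2.png

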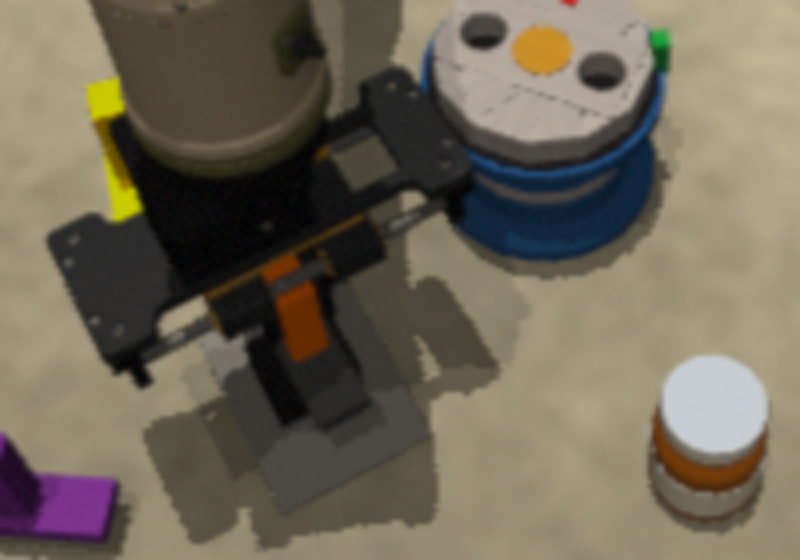

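The grip holds: the opening equals the 20 mm handle at 30 N. Next I lift straight up, then move over the ring while turning 35°.

Call:
drive_tool([
  [[0,0,0.2],[0,0,0]],
  [[0,0,0.3],[0,0,0]],
  [[0,0,0.4],[0,0,0]],
  [[0,0,0.4],[0,0,0]],
  [[0,0,0.4],[0,0,0]],
  [[0,0,0.4],[0,0,0]],
  [[0,0,0.4],[0,0,0]],
  [[0,0,0.4],[0,0,0]],
  [[0,0,0.4],[0,0,0]],
])

```text
t: 5.57
tcp_pos: [0.5044, -0.2377, 0.2043]
eef_rot: [0.289, 3.128, 0.001]
ft_force: [0.4, -0.5, -3.7]
width: 0.227
gripper_force: 30.0
```

Call:
drive_tool([
  [[-0.03,0.35,0],[0,0,0.55]],
  [[-0.03,0.35,0],[0,0,0.55]],
  [[-0.03,0.35,0],[0,0,0.55]],
  [[-0.03,0.35,0],[0,0,0.55]],
  [[-0.03,0.35,0],[0,0,0.55]],
  [[-0.03,0.35,0],[0,0,0.55]],
  [[-0.03,0.35,0],[0,0,0.55]],
  [[-0.03,0.35,0],[0,0,0.55]],
  [[-0.03,0.35,0],[0,0,0.55]],
  [[-0.03,0.35,0],[0,0,0.55]],
  [[-0.03,0.35,0],[0,0,0.55]],
  [[-0.03,0.35,0],[0,0,0.55]],
  [[-0.03,0.35,0],[0,0,0.55]],
  [[0,0.2,0],[0,0,0.5]],
  [[0,0,0],[0,0,0]],
  [[0,0,0],[0,0,0]],
  [[0,0,0],[0,0,0]],
])

```text
t: 6.98
tcp_pos: [0.4891, -0.0487, 0.2026]
eef_rot: [0.665, -3.07, 0.001]
ft_force: [-0.1, -1.3, -3.9]
width: 0.228
gripper_force: 30.0
```

```bash
python3 -c "
from h import *
import cv2
st()
a=snapshot('scene')[110:250,220:420]
cv2.imwrite('pics/c3.png',cv2.resize(a[:,:,::-1],None,fx=4,fy=4,interpolation=cv2.INTER_CUBIC))"
```

```text
t 6.9833 tcp [ 0.4891 -0.0487  0.2026] yaw_y 114.44113248069382 z [ 0.     -0.0004 -1.    ] q [-0.4857  0.0351  0.5079  1.8565 -0.0176  1.2544  2.0247] F [-0.1255 -1.289  -3.9473] T [0.0807 0.0463 0.05  ] w 0.22785314657782887 g 29.99973827507347
```

View pics/c3.png

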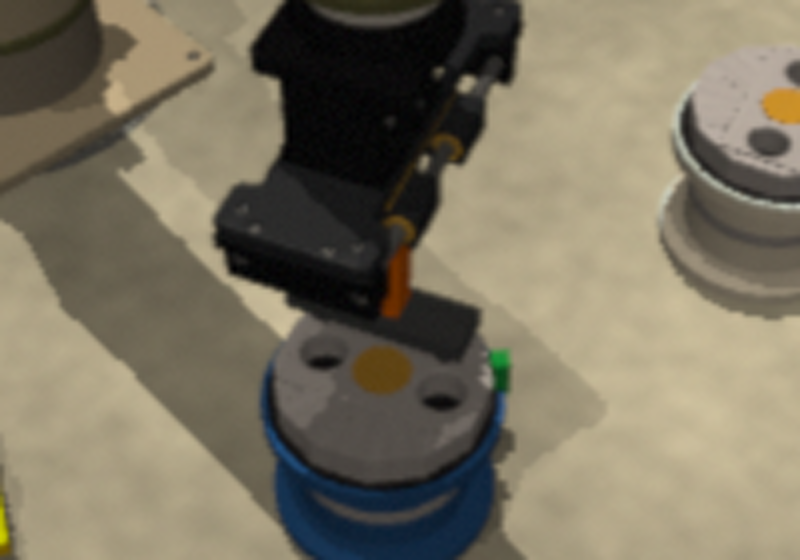

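The spanner is held level over the ring with both holes clear. The bar's end corner is at about (481,312) in the crop and the near top corner at about (465,347).

```bash
python3 - <<'E'
from h import *
a=np.radians(24.4);ux=np.array([np.cos(a),np.sin(a),0]);uy=np.array([-ux[1],ux[0],0]);c=np.array([.4891,-.0487,.2026-.0366])
for sx in(50,-50):
  for sy in(15,-15):
    for z in(.012,0): print(sx,sy,z,(pix("scene",c+ux*sx/1e3+uy*sy/1e3+[0,0,z])-[220,110])*4+1.5)
for s in(36,-36): print("hole",(pix("scene",np.array([.4886,-.0484,.117])+ux*s/1e3)-[220,110])*4+1.5)
E
```

```text
50 15 0.012 [476.6814 308.0711]
50 15 0 [475.7974 322.6715]
50 -15 0.012 [455.3654 349.3822]
50 -15 0 [454.7189 363.7958]
-50 15 0.012 [303.8544 252.6373]
-50 15 0 [304.97  267.424]
-50 -15 0.012 [279.6156 291.4911]
-50 -15 0 [281.0364 306.1293]
hole [438.5697 390.0455]
hole [320.2589 350.09  ]
```

The prediction and the picture agree to about 1 px, with the same shift for bar and holes. I'll descend now.

Call:
drive_tool([
  [[0,0,-0.2],[0,0,0]],
  [[0,0,-0.2],[0,0,0]],
  [[0,0,-0.15],[0,0,0]],
  [[0,0,-0.1],[0,0,0]],
  [[0,0,-0.1],[0,0,0]],
  [[0,0,-0.1],[0,0,0]],
  [[0,0,-0.1],[0,0,0]],
  [[0,0,-0.1],[0,0,0]],
  [[0,0,-0.05],[0,0,0]],
  [[0,0,0],[0,0,0]],
])

```text
t: 7.87
tcp_pos: [0.4888, -0.0478, 0.1581]
eef_rot: [0.667, -3.069, -0.0]
ft_force: [-0.1, -0.9, -4.2]
width: 0.229
gripper_force: 30.0
```

Call:
drive_tool([
  [[0,0,-0.05],[0,0,0]],
  [[0,0,-0.05],[0,0,0]],
  [[0,0,-0.03],[0,0,0]],
  [[0,0,0],[0,0,0]],
  [[0,0,0],[0,0,0]],
])

```text
t: 8.28
tcp_pos: [0.4892, -0.0478, 0.1536]
eef_rot: [-0.667, 3.07, 0.0]
ft_force: [-1.5, 0.5, -0.3]
width: 0.23
gripper_force: 30.0
```

Call:
drive_tool([
  [[0,0,0],[0,0,-0.7]],
  [[0,0,0],[0,0,-0.7]],
  [[0,0,0],[0,0,-0.7]],
  [[0,0,0],[0,0,-0.7]],
  [[0,0,0],[0,0,-0.7]],
  [[0,0,0],[0,0,-0.7]],
  [[0,0,0],[0,0,-0.7]],
  [[0,0,0],[0,0,-0.7]],
  [[0,0,0],[0,0,0]],
])

```text
t: 9.03
tcp_pos: [0.4894, -0.0482, 0.1536]
eef_rot: [0.035, 3.14, -0.001]
ft_force: [0.1, -1.4, -2.2]
width: 0.226
gripper_force: 30.0
```

```bash
python3 -c "
from h import *
import cv2
st()
a=snapshot('scene')[140:270,230:400]
b=snapshot('top')[150:270,250:410]
cv2.imwrite('pics/c4.png',cv2.resize(a[:,:,::-1],None,fx=4,fy=4,interpolation=cv2.INTER_CUBIC))"
```

```text
t 9.0333 tcp [ 0.4894 -0.0482  0.1536] yaw_y 88.71156323963015 z [ 0.0009 -0.0005 -1.    ] q [-0.4987  0.084   0.5327  1.9209 -0.0462  1.1477  1.5998] F [ 0.1429 -1.3872 -2.1959] T [-0.4492 -0.197  -0.0045] w 0.2257610286897404 g 30.001897746697068
```

View pics/c4.png

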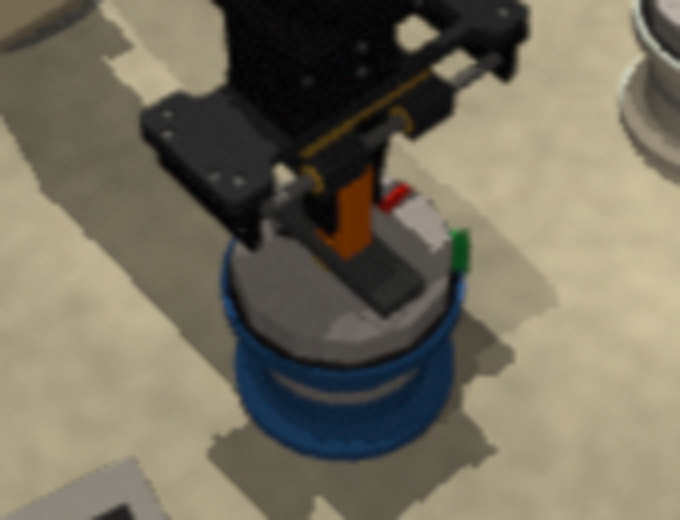

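The bar lies flat on the ring. The red pointer, at crop (397,196), is following towards the green mark at (460,252). I'll check the angle.

```bash
python3 -c "
from h import *
c=np.array([.4889,-.0484,.117])
for p,z in(((397,196),.117),((460,237),.115)):
    m=ray('scene',(p[0]-1.5)/4+230,(p[1]-1.5)/4+140,z)-c; print(m,np.degrees(np.arctan2(m[1],m[0])))
"
```

```text
[-0.0067  0.0507  0.    ] 97.54096602973804
[ 0.0379  0.0574 -0.002 ] 56.57079846431552
```

Call:
drive_tool([
  [[0,0,0],[0,0,-0.63]],
  [[0,0,0],[0,0,-0.63]],
  [[0,0,0],[0,0,-0.63]],
  [[0,0,0],[0,0,-0.63]],
  [[0,0,0],[0,0,-0.63]],
  [[0,0,0],[0,0,-0.63]],
  [[0,0,0],[0,0,-0.63]],
  [[0,0,0],[0,0,-0.63]],
  [[0,0,0],[0,0,-0.63]],
  [[0,0,0],[0,0,-0.63]],
  [[0,0,0],[0,0,-0.63]],
  [[0,0,0],[0,0,-0.63]],
  [[0,0,0],[0,0,-0.63]],
  [[0,0,0],[0,0,-0.63]],
  [[0,0,0],[0,0,-0.63]],
  [[0,0,0],[0,0,0]],
  [[0,0,0],[0,0,0]],
  [[0,0,0],[0,0,0]],
])

```text
t: 10.63
tcp_pos: [0.4891, -0.0482, 0.1535]
eef_rot: [1.185, 2.909, -0.0]
ft_force: [-0.7, -4.3, 1.0]
width: 0.229
gripper_force: 30.0
```

```bash
python3 -c "
from h import *
import cv2
st()
a=snapshot('scene')[140:270,230:400]
cv2.imwrite('pics/c5.png',cv2.resize(a[:,:,::-1],None,fx=4,fy=4,interpolation=cv2.INTER_CUBIC))"
```

```text
t 10.6333 tcp [ 0.4891 -0.0482  0.1535] yaw_y 45.6690659730513 z [ 0.0003 -0.0002 -1.    ] q [-0.5346  0.0843  0.5711  1.9226 -0.0497  1.1481  0.8524] F [-0.7397 -4.2757  1.0175] T [-1.1063  0.0289  0.0256] w 0.22924329623118242 g 30.002288524992764
```

View pics/c5.png

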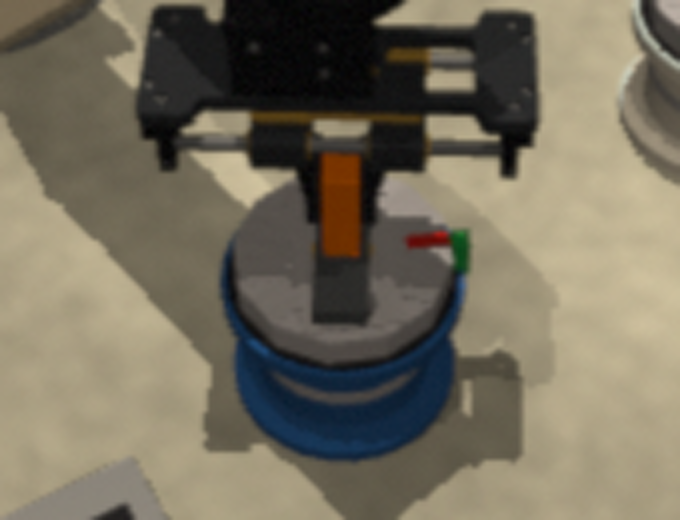

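The red pointer (430,240) now meets the green mark (460,250), and the bar is flat on the ring. I'll release and lift away.

Call:
drive_tool([
  [[0,0,0],[0,0,0]],
  [[0,0,0],[0,0,0]],
  [[0,0,0],[0,0,0]],
  [[0,0,0],[0,0,0]],
  [[0,0,0],[0,0,0]],
  [[0,0,0],[0,0,0]],
  [[0,0,0],[0,0,0]],
  [[0,0,0],[0,0,0]],
  [[0,0,0],[0,0,0]],
  [[0,0,0],[0,0,0]],
], jaw=1)

```text
t: 11.52
tcp_pos: [0.489, -0.0478, 0.1534]
eef_rot: [-1.188, -2.908, -0.0]
ft_force: [0.2, 0.1, -0.3]
width: 0.899
gripper_force: 0.0
```

Call:
drive_tool([
  [[0,0,0.2],[0,0,0]],
  [[0,0,0.3],[0,0,0]],
  [[0,0,0.4],[0,0,0]],
  [[0,0,0.4],[0,0,0]],
  [[0,0,0.4],[0,0,0]],
  [[0,0,0.4],[0,0,0]],
  [[0,0,0.4],[0,0,0]],
  [[0,0,0.4],[0,0,0]],
  [[0,0,0.3],[0,0,0]],
  [[0,0,0.2],[0,0,0]],
  [[0,0,0],[0,0,0]],
  [[0,0,0],[0,0,0]],
  [[0,0,0],[0,0,0]],
  [[0,0,0],[0,0,0]],
])

```text
t: 12.68
tcp_pos: [0.4887, -0.0478, 0.2886]
eef_rot: [-1.188, -2.907, 0.001]
ft_force: [-0.1, -0.4, -0.2]
width: 1.002
gripper_force: 0.0
```

```bash
python3 -c "
from h import *
import cv2
st()
a=snapshot('scene')[110:270,230:430]
cv2.imwrite('pics/c6.png',cv2.resize(a[:,:,::-1],None,fx=3.5,fy=3.5,interpolation=cv2.INTER_CUBIC))"
```

```text
t 12.6833 tcp [ 0.4887 -0.0478  0.2886] yaw_y 45.549988547965604 z [-0.0013 -0.0002 -1.    ] q [-0.5569 -0.0207  0.5595  1.7235  0.0113  1.437   0.796 ] F [-0.061  -0.4095 -0.2377] T [ 0.0144  0.0004 -0.02  ] w 1.0016573274534621 g 0.0
```

View pics/c6.png

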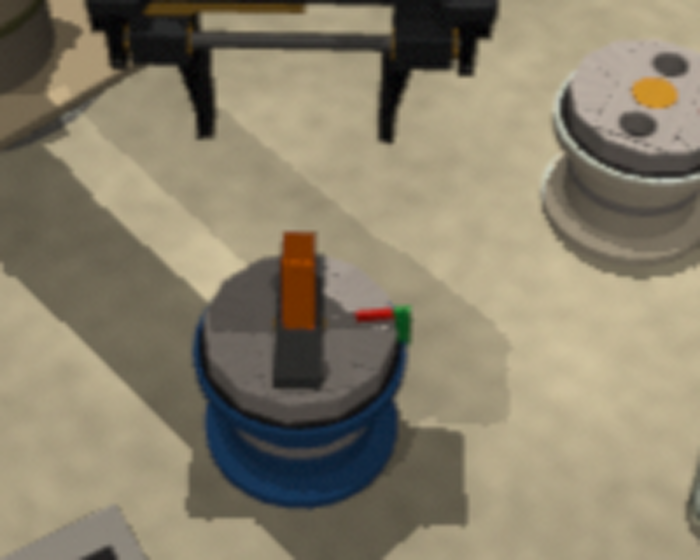

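The spanner stands upright in the ring, the pointer (375,315) is at the green mark (402,323), and the gripper is clear.

```bash
python3 -c "
from station import *
print(finish_job())"
```

```text
the job is handed in; nothing more can be done
None
```

The job is handed in: the orange spanner stands released in the blue vessel's ring with the red pointer at the green mark, the white ring was not touched, and it took about 13 s of the 48 s; no verdict was returned.

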